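# Index the drill jig to the next hole

### The job

On the indexing drill jig, the solid blank (the one collar without a bore) stands one hole to the left or right of the drill bush. Press the jig's spring plunger in and turn the round table that one hole, so that the blank comes under the bush; then let go, with the plunger sprung fully up and locked in the new hole. Do it by pressing and pushing only: leave all six collars sitting in their nests, do not turn on past the new hole, and do not disturb the other tools.

Things in the scene. Friction and masses are not known exactly. Their poses are not given: they have to be found in the camera images.
- plunger (a joint): Upright spring plunger on the table's arm, m. 0 = fully up, locked in a hole of the index plate: the table cannot turn. Grows as it is pressed straight down; from 0.008 the table is free; 0.011 = hard stop. Takes about 4 N at 0, 8 N at the stop. Let go between holes it stays at about 0.0075, riding under the plate, and springs up by itself within about 2.5 mm (0.02 rad) of a hole.
- plunger_top (a point): Centre of the flat top of the plunger's black mushroom head (36 mm across, 8 mm thick), 118 mm from the table's axis; 89 mm above the bench when up, 78 mm at the stop. It turns with the table. A fingertip pressed on the head can carry it round by friction, or push it from the side.
- plunger_housing (a point): Centre of the top of the steel housing below the plunger's head: 28 mm across, top 69 mm above the bench; a 12 mm stem joins it to the head. A 28 mm wide arm (top 62 mm above the bench) joins the housing to the table. Pushing the housing or arm from the side turns the table when it is free.
- dial (a joint): Turn of the jig's round table about its upright axis, rad, positive anticlockwise seen from above; 0 at the start, locked. A hole every 60 degrees: the two neighbouring holes are at +1.047 and -1.047. Friction about 0.12 N m (1 N at the plunger) when free, a little more with the plunger riding under the plate; it stays where it is left. Play when locked: 0.01 rad.
- dial_centre (a point): Point on the round table's axis at its upper face, 62 mm above the bench. Dark steel disc, 170 mm across, hub 20 mm high, six nests at 58 mm radius with three dowels each (6 mm thick, 11 mm high). Below it a grey index base 276 mm across (top 46 mm above the bench) on a plywood board 340 x 400 x 18 mm. x axis points away from the plunger.
- bush (a point): Centre of the underside of the drill bush, fixed at the end of a 26 mm wide steel arm that reaches over the table from a post at the jig's far side. 58 mm from the table's axis, opposite to the plunger at the start; underside 92 mm, top 112 mm above the bench. Collars (tops at 86 mm) and plunger pass below it.
- blank_mid (a point): Middle of the blank, the one collar without a bore: a solid aluminium cylinder, 30 mm across, 24 mm high, with a tiny punch mark on its top. Loose in a nest 60 degrees to one side or the other of the bush (the side varies). Point half-way up, 12 mm above the table's face.
- collar_a_mid (a point): Middle of a finished aluminium collar, 30 mm across, 24 mm high, with a 13 mm bore through its top; loose in its nest; starts under the bush. Point half-way up.
- collar_b_mid (a point): Middle of a finished aluminium collar, 30 mm across, 24 mm high, with a 13 mm bore through its top; loose in its nest; starts in the nest next to the bush, on the side opposite to the blank. Point half-way up.
- collar_c_mid (a point): Middle of a finished aluminium collar, 30 mm across, 24 mm high, with a 13 mm bore through its top; loose in its nest; starts in one of the three nests on the plunger's side. Point half-way up.
- collar_d_mid (a point): Middle of a finished aluminium collar, 30 mm across, 24 mm high, with a 13 mm bore through its top; loose in its nest; starts in one of the three nests on the plunger's side. Point half-way up.
- collar_e_mid (a point): Middle of a finished aluminium collar, 30 mm across, 24 mm high, with a 13 mm bore through its top; loose in its nest; starts in one of the three nests on the plunger's side. Point half-way up.
- chuck_key: Bystander: T-shaped steel chuck key, 75 mm long, lying on the left side of the jig's board. Origin at its underside. Leave it alone.
- punch: Bystander: steel centre punch, 118 mm long, 10 mm thick, lying on the right side of the jig's board. Origin at its underside. Leave it alone.
- chip_brush: Bystander: flat brush with wooden handle, 200 mm long, lying on the bench at the right. Origin at its underside. Leave it alone.
- drill: Bystander: hand drill, 290 mm long, 72 mm high, lying on its side on the bench at the right. Origin at its underside. Leave it alone.
- screwdriver: Bystander: screwdriver with wooden handle, 190 mm long, lying on the bench at the left. Origin at its underside. Leave it alone.
- pliers: Bystander: pliers, 180 mm long, lying on the bench at the left. Origin at its underside. Leave it alone.
- tape_measure: Bystander: tape measure, 66 x 68 x 38 mm, on the bench at the left. Origin at its underside. Leave it alone.
- oil_bottle: Bystander: white oil bottle, 52 mm across, 135 mm high, standing on the bench at the right. Origin at its underside. Leave it alone.
There are look-alikes about, which are no part of the job. Leave any red look-alike of the part that bears blank_mid alone. Leave any red look-alike of the part that bears collar_d_mid alone.

How it is judged:
On the way, in this order (a step that is already met when the one before it is completed fails the run):
1. the plunger is pressed in until the table is free, still at the old hole (value of joint plunger above 0.0072 m and value of joint dial between -0.12 and 0.12 rad), for 0.02 s.
2. the blank is under the bush and the plunger has sprung up into the new hole (horizontal distance between blank_mid and bush below 0.003 m and value of joint plunger below 0.002 m), for 0.2 s.
At the end, for the whole second after the job is handed in: The blank's axis is within 3 mm of the bush's axis, the plunger is up (within 2 mm of its top position), the table is at rest, and all six collars sit in their nests (all of step 2 and velocity of joint dial between -0.05 and 0.05 rad/s and z of blank_mid in the frame of dial_centre between 0.0085 and 0.0155 m and distance between blank_mid and dial_centre between 0.055 and 0.0635 m and z of collar_a_mid in the frame of dial_centre between 0.0085 and 0.0155 m and distance between collar_a_mid and dial_centre between 0.055 and 0.0635 m and z of collar_b_mid in the frame of dial_centre between 0.0085 and 0.0155 m and distance between collar_b_mid and dial_centre between 0.055 and 0.0635 m and z of collar_c_mid in the frame of dial_centre between 0.0085 and 0.0155 m and distance between collar_c_mid and dial_centre between 0.055 and 0.0635 m and z of collar_d_mid in the frame of dial_centre between 0.0085 and 0.0155 m and distance between collar_d_mid and dial_centre between 0.055 and 0.0635 m and z of collar_e_mid in the frame of dial_centre between 0.0085 and 0.0155 m and distance between collar_e_mid and dial_centre between 0.055 and 0.0635 m); the robot touches nothing.
It fails at once if a collar is lifted, or pushed out of its nest ((z of blank_mid in the frame of dial_centre above 0.018 m or distance between blank_mid and dial_centre above 0.068 m or distance between blank_mid and dial_centre below 0.05 m) or (z of collar_a_mid in the frame of dial_centre above 0.018 m or distance between collar_a_mid and dial_centre above 0.068 m or distance between collar_a_mid and dial_centre below 0.05 m) or (z of collar_b_mid in the frame of dial_centre above 0.018 m or distance between collar_b_mid and dial_centre above 0.068 m or distance between collar_b_mid and dial_centre below 0.05 m) or (z of collar_c_mid in the frame of dial_centre above 0.018 m or distance between collar_c_mid and dial_centre above 0.068 m or distance between collar_c_mid and dial_centre below 0.05 m) or (z of collar_d_mid in the frame of dial_centre above 0.018 m or distance between collar_d_mid and dial_centre above 0.068 m or distance between collar_d_mid and dial_centre below 0.05 m) or (z of collar_e_mid in the frame of dial_centre above 0.018 m or distance between collar_e_mid and dial_centre above 0.068 m or distance between collar_e_mid and dial_centre below 0.05 m)).
It fails at once if the table is turned on past the new hole (more than about 17 degrees beyond it) (value of joint dial above 1.35 rad or value of joint dial below -1.35 rad).
It fails at once if a bystanding tool is moved by more than 20 mm (distance of any of chuck_key, punch, chip_brush, drill, screwdriver, pliers, tape_measure, oil_bottle from where it was at the start of the episode above 0.02 m).
It also fails if it takes over 32 s, if anything falls off the work surface, if the arm or the gripper's body presses on something with over 40 N, if the wrist force passes 120 N, or if a joint passes its speed limit or range.

### The arm

A 7-joint arm with a two-finger parallel gripper is mounted at the origin on the work surface. World frame = base frame: x ahead of the robot, y to its left, z up, the work surface at z = 0. Lengths are in m, angles in rad, forces in N, time in s.
With the tool pointing down it reaches from about 0.35 to 0.9 m from the base axis. Payload 7.2 kg.
Tool frame: the origin (TCP) lies at the very end of the fingers, on their centre line; the grasp point (between the pads) lies env.grasp_offset behind it (env.grasp_offset is the distance from the TCP to the grasp point, in m); z points along the fingers, y is the direction in which the jaws open and shut (so a half turn about z gives the same grasp; the last joint's range is limited). The gripper opens to 85 mm and grips with 20 to 120 N. Pads are 22 mm wide; open, the fingers measure 114 mm over their backs; the gripper's body (76 mm by 85 mm) begins 54 mm behind the grasp point. The pads swing forward as they close: fully open they stand 13 mm farther back than shut.
Start: joints at [-1.383, 0.411, -0.013, 1.596, 0.006, 1.134, -0.082], TCP at [0.158, 0.605, 0.231] pointing down, gripper open.
Joint ranges: [-2.95, 2.95], [-0.29, 1.99], [-1.47, 1.44], [0.14, 2.54], [-1.03, 4.17], [0.13, 1.85], [-2.86, 2.86]. Speed limits (rad/s): [2.39, 2.39, 3.01, 3.01, 3.14, 3.14, 3.14].

### API

Orientations are given as a unit quaternion [x, y, z, w].
In Python, from workcell import env gives the robot as it stands.
- The arm moves only by the shell command python3 -m handwheel 'ROWS' [FORCE]. ROWS is JSON, a list of rows, each a list of 7 numbers: the shift along the world's x, y, z in mm, then the turn, a rotation vector about the world's x, y, z in rad, then the opening, from -1 (shut) to 1 (fully open). A call has 1 to 12 rows; each row shifts and turns the pose as measured when the row begins; what a row does not reach is not made up. A row lasts 1/10 s, in which the tool goes at most 50 mm and 8.59 degrees, less where a joint would pass 70% of its speed; a pose out of reach is approached as far as the arm can. A call is refused whole if a number of a shift passes 50 or a number of a turn 0.15, either way. A call with a gripper value outside its range is refused whole. The fingers move at their own pace and stop on an object; FORCE is the grip in N (left out, the last holds). Time passes only in rows, so rows that do not move let the fingers close. It gives the time, the measured TCP pose, the force and the opening at its end, in the units of the state.
- env.read_state(): the state, without advancing time (a new reading comes with each control period).
- env.camera(name): name is "scene" or "top"; returns a dict with "color" (420x560x3 uint8, blue, green, red), "depth" (420x560 float32, m along the optical axis (not along the pixel's ray), 0 where there is no reading), "fx", "fy", "cx", "cy" (pixels), "rvec" (rotation vector, rad) and "tvec" (3), from world to camera coordinates, as OpenCV has them. Camera axes: x right, y down, z forward; pixel columns grow to the right and rows downward; lengths in m; the calibration is good to about 2 mm. A picture is of the moment at which its call begins.
- env.job_done(): hands the job in, once; it reports no verdict.
The state is a dict: "time": time; "q": joint angles; "joint_vel": joint speeds; "joint_efforts": joint torques, N m; "ee_pos": TCP position; "ee_rot": TCP orientation; "contact_force": force on the tool from outside, world axes, zero at the start; "torque": the same for the moment, N m; "finger_gap": finger opening in m.
Only numpy, scipy, OpenCV 4.12 (cv2) and the standard library are available. Lean on these libraries where they do the work, as an engineer would, in place of code of your own. Each camera call takes 0.05 s, during which the arm holds its last target.

## Working session

There is one attempt and no reset: what is moved stays moved. The work goes in short steps, Python scripts to look and compute and a shell command to move; the robot and the scene stay as the last step left them, time stands still between calls to the robot, and variables do not carry over. Pictures are saved under pics/ and viewed, and the job is handed in when it is done.

```bash
mkdir -p pics; cat > h.py <<'E'
import numpy as np,cv2
from workcell import env
def cam(n):
    c=env.camera(n);R=cv2.Rodrigues(np.array(c['rvec'],float))[0];c['R']=R;c['t']=np.array(c['tvec'],float).reshape(3);return c
def ray(c,u,v,z):
    d=c['R'].T@np.array([(u-c['cx'])/c['fx'],(v-c['cy'])/c['fy'],1]);o=-c['R'].T@c['t'];return o+d*(z-o[2])/d[2]
def proj(c,p):
    q=c['R']@np.array(p)+c['t'];return q[0]/q[2]*c['fx']+c['cx'],q[1]/q[2]*c['fy']+c['cy']
E
python3 - <<'E'
from h import *
for n in('scene','top'):
    c=cam(n);cv2.imwrite(f'pics/{n}0.png',c['color']);print(n,-c['R'].T@c['t'],c['R'][2])
s=env.read_state();print(s)
E
```

```text
scene [1.25443306 0.755329   1.00124903] [-0.52774359 -0.53573565 -0.65914643]
top [0.28420281 0.00695129 1.20969268] [ 2.07158436e-01 -3.64361381e-04 -9.78307339e-01]
{'time': 0.1, 'q': array([-1.38318537,  0.41184175, -0.01272105,  1.59695226,  0.00558123,
        1.13430772, -0.08221583]), 'joint_vel': array([-1.89339256e-03, -1.75782660e-03,  8.70665563e-04, -2.28033831e-03,
       -7.37949056e-04, -3.93111317e-05,  8.06378252e-04]), 'joint_efforts': array([ 2.88041178e-03, -6.01830196e+01,  6.84313383e-01, -3.00093162e+01,
        1.40141571e-02,  6.38996222e-03, -1.69313557e-05]), 'ee_pos': array([0.15805655, 0.60422258, 0.23052682]), 'ee_rot': array([ 1.27552676e-01,  9.91831524e-01, -7.35031987e-04, -5.24421348e-05]), 'contact_force': array([-0.24477001,  0.28945837,  0.62567187]), 'torque': array([ 0.04529734, -0.01912933, -0.00144586]), 'finger_gap': 0.08529765242801993}
```

View pics/scene0.png

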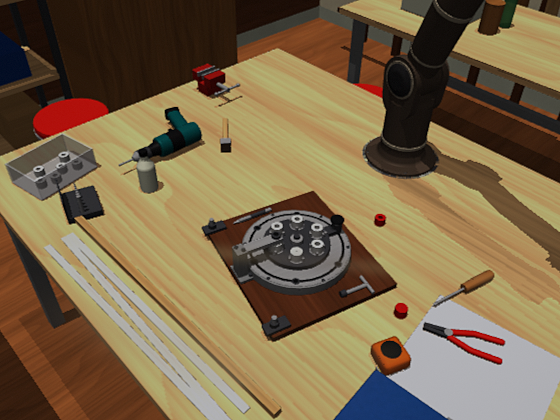

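View pics/top0.png

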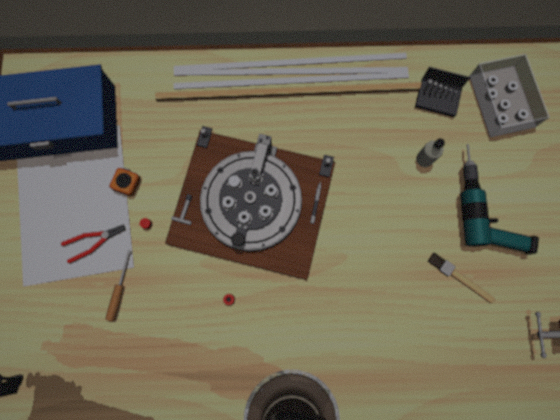

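```bash
python3 - <<'E'
from h import *
c=cam('top');cv2.imwrite('pics/topz.png',cv2.resize(np.clip(c['color'][125:290,160:340]*1.6,0,255).astype('uint8'),None,fx=3.6,fy=3.6,interpolation=2))
c=cam('scene');cv2.imwrite('pics/scz.png',cv2.resize(c['color'][190:340,200:400],None,fx=4,fy=4,interpolation=2))
E
```

```text
(no output)
```

View pics/topz.png

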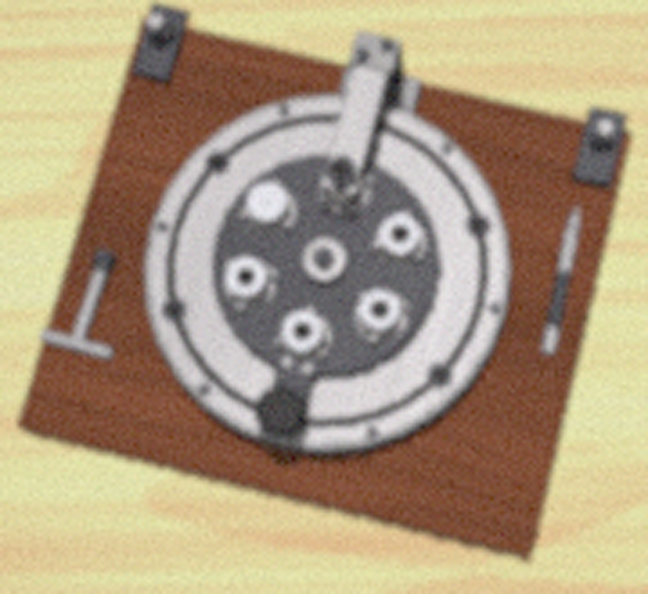

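View pics/scz.png

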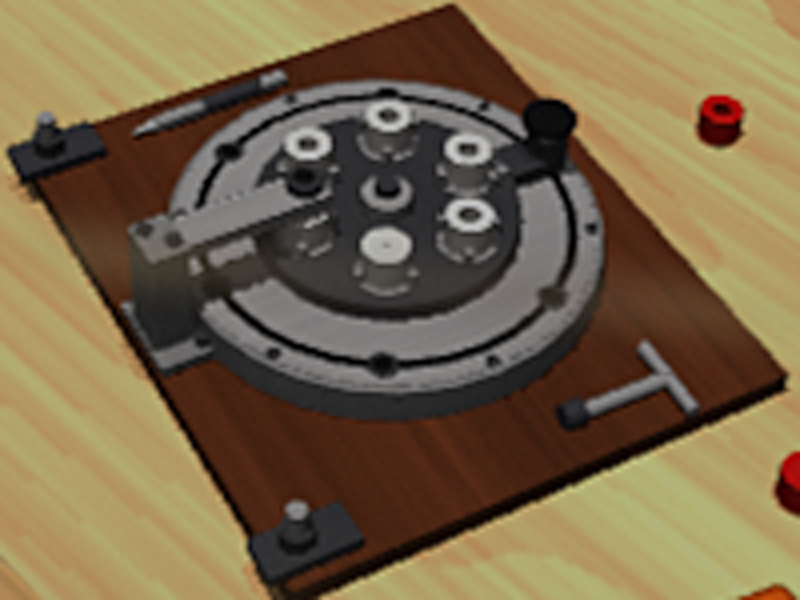

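The top crop shows the plunger head at about crop (283,408), i.e. pixel (239,238), nearest the robot. The bush is at crop (343,172). The only solid collar (white, no bore) is at crop (266,203), pixel (234,181), to the left of the bush. The red collars on the bench are look-alikes, so I'll leave those alone. The table therefore has to turn clockwise (negative dial), which carries the plunger to +y. Next I'll measure positions.

```bash
python3 - <<'E'
from h import *
c=cam('top');f=3.6
P=lambda u,v,z: ray(c,160+u/f-.36,125+v/f-.36,z)
# index holes on ring (z .046): opposite pairs
for a in [(219,161),(478,226),(440,375),(175,310)]: print('hole',P(*a,.046).round(4))
for a in [(266,203),(400,233),(380,310),(302,330),(245,276)]: print('collar',P(*a,.086).round(4))
print('hub',P(324,259,.082).round(4))
g=cv2.cvtColor(c['color'],cv2.COLOR_BGR2HSV)[...,2]
m=(g<40).astype('uint8');m[:, :225]=0;m[:,255:]=0;m[:225]=0;m[:][255:]=0
n,l,s,ce=cv2.connectedComponentsWithStats(m)
for i in range(1,n):
  if s[i,4]>20: print(s[i],ce[i],ray(c,*ce[i],.089).round(4))
print('head',P(283,408,.089))
d=c['depth'];
for n,(u,v) in dict(head=(239,238),blank=(234,181)).items():
  z=d[v,u];print(n,c['R'].T@(np.array([(u-c['cx'])/c['fx']*z,(v-c['cy'])/c['fy']*z,z])-c['t']))
s=cam('scene')
m=(cv2.cvtColor(s['color'],cv2.COLOR_BGR2HSV)[...,2]<28).astype('uint8');m[:,:325]=0;m[:,350:]=0;m[:210]=0;m[240:]=0
n,l,st,ce=cv2.connectedComponentsWithStats(m)
for i in range(1,n):
  if st[i,4]>20: print('scene',st[i],ce[i],ray(s,*ce[i],.085).round(4))
P2=lambda u,v,z: ray(s,200+u/4-.375,190+v/4-.375,z)
print('scene head',P2(549,117,.089),'blank',P2(386,246,.086),'hub',P2(386,188,.082))
E
```

```text
hole [0.6513 0.1791 0.046 ]
hole [ 0.5957 -0.0169  0.046 ]
hole [0.4824 0.0141 0.046 ]
hole [0.5359 0.211  0.046 ]
collar [0.6059 0.1385 0.086 ]
collar [0.581  0.0408 0.086 ]
collar [0.524  0.0561 0.086 ]
collar [0.5105 0.1124 0.086 ]
collar [0.5514 0.1536 0.086 ]
hub [0.5637 0.0966 0.082 ]
head [0.45375173 0.12572376 0.089     ]
head [0.45345521 0.12368108 0.09022814]
blank [0.6056553  0.13716418 0.08695429]
scene [325 215  19  25 201] [336.12437811 224.26865672] [0.4699 0.1403 0.085 ]
scene head [0.457069   0.13066854 0.089     ] blank [0.61074428 0.13983389 0.086     ] hub [0.5732184  0.10175114 0.082     ]
```

Centre is about (0.566, 0.097) and the head about (0.454, 0.128). The target hole puts the head at about (0.536, 0.211), clockwise. I'll shut the fingers and move above the head.

```bash
python3 -m handwheel '[[26,-40,-5,0,0,0,-1],[26,-40,-5,0,0,0,-1],[26,-40,-5,0,0,0,-1],[26,-40,-5,0,0,0,-1],[26,-40,-5,0,0,0,-1],[26,-40,-5,0,0,0,-1],[26,-40,-5,0,0,0,-1],[26,-40,-5,0,0,0,-1],[26,-40,-5,0,0,0,-1],[26,-40,-5,0,0,0,-1],[26,-40,-5,0,0,0,-1]]' 40
```

```text
time: 1.4
ee_pos: [0.4459, 0.1532, 0.1754]
ee_rot: [0.121, 0.993, 0.004, 0.0]
contact_force: [0.8, 0.9, 0.7]
finger_gap: -0.0003
```

```bash
python3 -m handwheel '[[8,-25,-30,0,0,0,-1],[0,0,-25,0,0,0,-1],[0,0,-15,0,0,0,-1],[0,0,0,0,0,0,-1]]'; python3 - <<'E'
from h import *
p=env.read_state()['ee_pos'];print(p)
for n,k in(('top',(125,160)),('scene',(170,240))):
    c=cam(n);print(n,proj(c,p),proj(c,[.454,.128,.089]));v,u=k
    cv2.imwrite(f'pics/{n}1.png',cv2.resize(np.clip(c['color'][v:v+150,u:u+150]*1.5,0,255).astype('uint8'),None,fx=4,fy=4,interpolation=2))
E
```

```text
time: 1.8
ee_pos: [0.4587, 0.1186, 0.1043]
ee_rot: [0.127, 0.992, 0.003, 0.003]
contact_force: [0.5, -0.0, 0.1]
finger_gap: 0.0004
[0.45874435 0.11864857 0.10434929]
top (np.float64(240.40952862767108), np.float64(235.05589983692263)) (np.float64(237.36083990124615), np.float64(237.89647944890504))
scene (np.float64(333.40047418058043), np.float64(212.32563548671857)) (np.float64(336.9104495157821), np.float64(217.80307188976485))
```

View pics/scene1.png

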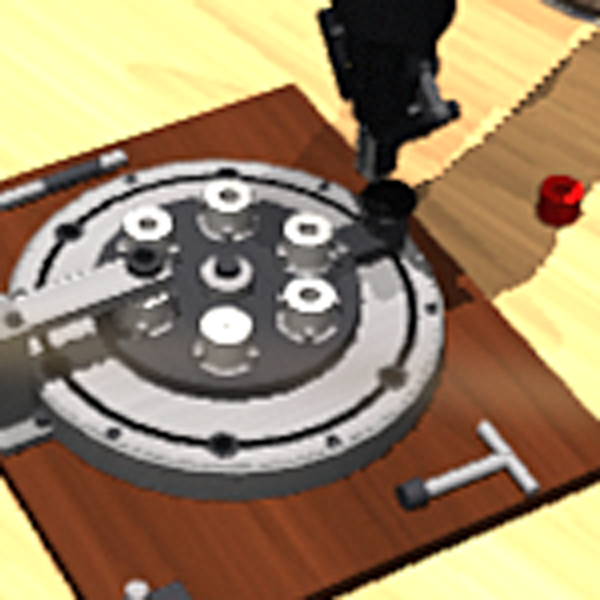

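View pics/top1.png

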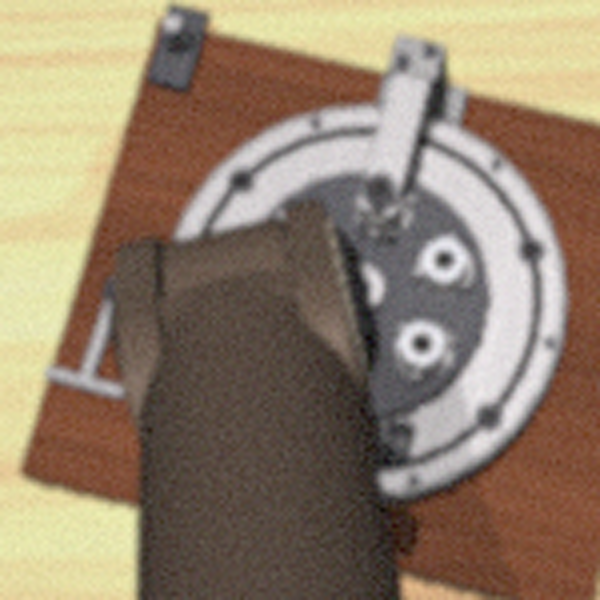

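In the scene crop the shut fingertip is at (375,172), about 10 mm short of the head centre at (390,192). I'll shift it, then press.

```bash
python3 -m handwheel '[[-5,9,0,0,0,0,-1],[0,0,-10,0,0,0,-1],[0,0,0,0,0,0,-1]]'; python3 -m handwheel '[[0,0,-8,0,0,0,-1],[0,0,-5,0,0,0,-1]]'
```

```text
time: 2.2
ee_pos: [0.4555, 0.1316, 0.0979]
ee_rot: [0.126, 0.992, 0.006, 0.006]
contact_force: [0.1, -0.0, 0.6]
finger_gap: -0.0001
time: 2.4
ee_pos: [0.4562, 0.1326, 0.0853]
ee_rot: [0.125, 0.992, 0.007, 0.007]
contact_force: [-2.1, -0.7, 6.1]
finger_gap: 0.0001
```

```bash
python3 -m handwheel '[[0,-2,-5,0,0,0,-1],[0,0,-3,0,0,0,-1]]'; python3 -m handwheel '[[0,0,0,0,0,0,-1]]'
```

```text
time: 2.6
ee_pos: [0.4562, 0.1316, 0.0776]
ee_rot: [0.125, 0.992, 0.007, 0.007]
contact_force: [-11.8, 2.4, 50.9]
finger_gap: 0.0002
time: 2.7
ee_pos: [0.4562, 0.1324, 0.0781]
ee_rot: [0.124, 0.992, 0.008, 0.007]
contact_force: [-3.7, 1.1, 8.0]
finger_gap: 0.0002
```

```bash
python3 -m handwheel '[[2,5,0,0,0,0,-1],[3.5,9.5,0,0,0,0,-1]]'; python3 -m handwheel '[[4.3,9,0,0,0,0,-1]]'
```

```text
time: 2.9
ee_pos: [0.4614, 0.1457, 0.0785]
ee_rot: [0.126, 0.992, 0.008, 0.006]
contact_force: [-0.1, -1.5, 7.2]
finger_gap: 0.0003
time: 3.0
ee_pos: [0.466, 0.1547, 0.0788]
ee_rot: [0.126, 0.992, 0.008, 0.007]
contact_force: [-1.1, -0.6, 8.4]
finger_gap: -0.0001
```

```bash
cat > look.py <<'E'
from h import *
import sys
p=env.read_state()['ee_pos']
c=cam('scene');print(proj(c,p))
cv2.imwrite(f'pics/{sys.argv[1]}.png',cv2.resize(np.clip(c['color'][190:310,240:390]*1.5,0,255).astype('uint8'),None,fx=5,fy=5,interpolation=2))
E
python3 look.py s2
```

```text
(np.float64(341.229046544405), np.float64(228.25415420376294))
```

View pics/s2.png

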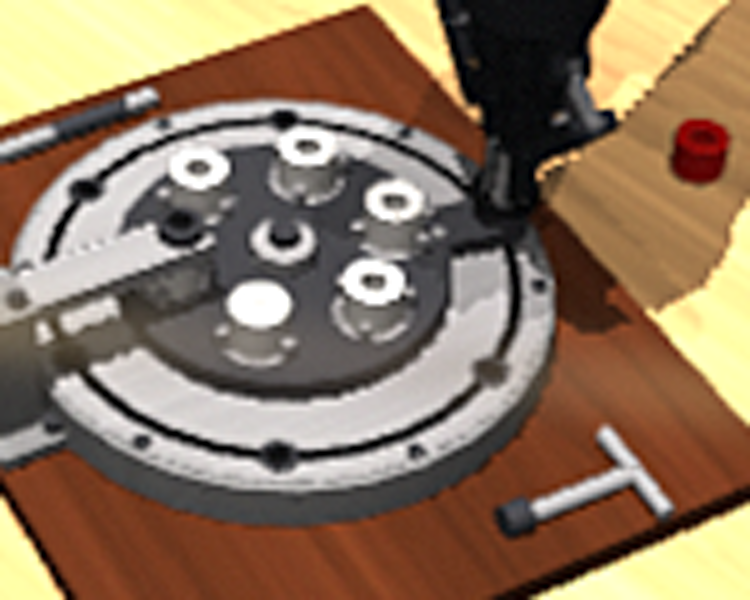

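The scene crop shows the table turning clockwise with the tip on the head at crop (505,215), about 12° so far. I'll continue around the arc.

```bash
python3 -m handwheel '[[5.4,8.4,-0.3,0,0,0,-1],[6.1,7.9,-0.3,0,0,0,-1]]'; python3 -m handwheel '[[6.8,7.4,-0.3,0,0,0,-1]]';python3 -m handwheel '[[7.2,6.8,-0.3,0,0,0,-1]]'
```

```text
time: 3.25
ee_pos: [0.4788, 0.1727, 0.0788]
ee_rot: [0.126, 0.992, 0.009, 0.007]
contact_force: [-2.1, -0.1, 7.8]
finger_gap: -0.0001
time: 3.35
ee_pos: [0.4859, 0.1803, 0.0787]
ee_rot: [0.126, 0.992, 0.009, 0.007]
contact_force: [-1.8, -0.9, 8.1]
finger_gap: 0.0001
time: 3.45
ee_pos: [0.4936, 0.1875, 0.0786]
ee_rot: [0.126, 0.992, 0.009, 0.007]
contact_force: [-1.0, -0.6, 7.6]
finger_gap: -0.0003
```

```bash
python3 look.py s3
```

```text
(np.float64(343.6517662567378), np.float64(240.2809534746661))
```

View pics/s3.png

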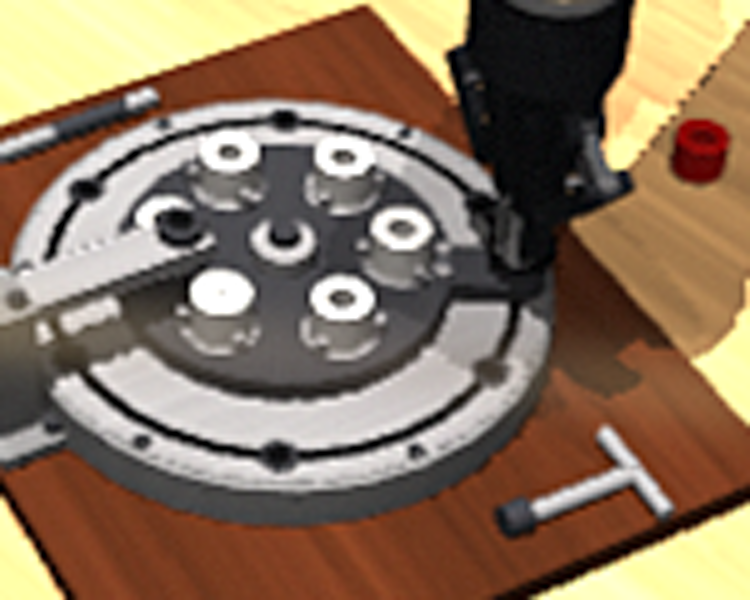

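The tip is still on the head and the table has turned about 33°. Collars are seated.

```bash
python3 -m handwheel '[[8,6,-0.3,0,0,0,-1],[8.4,5.2,-0.3,0,0,0,-1]]'; python3 -m handwheel '[[8.8,4.5,-0.3,0,0,0,-1]]';python3 -m handwheel '[[6.4,2.6,-0.2,0,0,0,-1]]';python3 -m handwheel '[[0,0,-0.2,0,0,0,-1]]'; python3 look.py s4
```

```text
time: 3.7
ee_pos: [0.5122, 0.2004, 0.0788]
ee_rot: [0.126, 0.992, 0.01, 0.008]
contact_force: [-1.2, -0.3, 8.9]
finger_gap: -0.0
time: 3.8
ee_pos: [0.5215, 0.2052, 0.0787]
ee_rot: [0.126, 0.992, 0.01, 0.008]
contact_force: [-1.9, -0.6, 7.7]
finger_gap: -0.0
time: 3.9
ee_pos: [0.529, 0.2084, 0.0789]
ee_rot: [0.126, 0.992, 0.011, 0.009]
contact_force: [-2.1, 0.3, 7.3]
finger_gap: -0.0002
time: 4.0
ee_pos: [0.5306, 0.209, 0.0792]
ee_rot: [0.126, 0.992, 0.012, 0.01]
contact_force: [-0.3, 0.1, 6.6]
finger_gap: -0.0
(np.float64(340.09911761696804), np.float64(252.11653555346234))
```

View pics/s4.png

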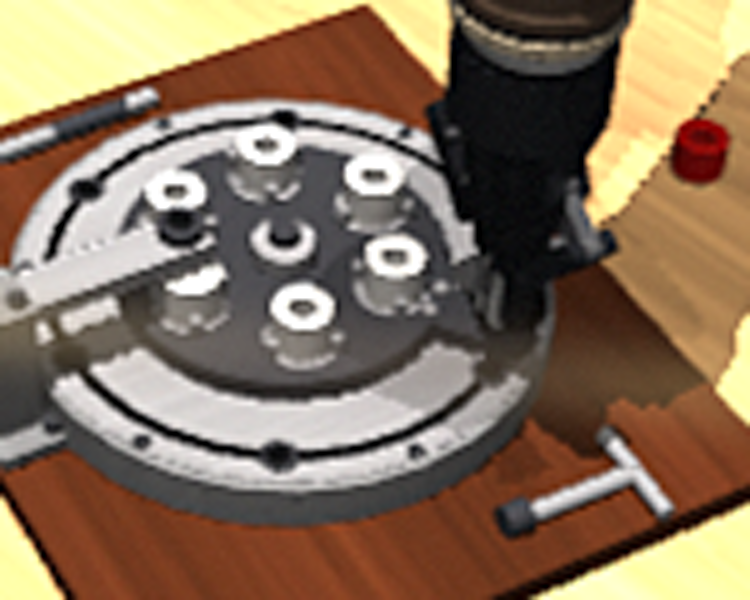

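```bash
cat > ang.py <<'E'
from h import *
c=cam('scene')
def ang(u,v):
    p=ray(c,240+u/5-.4,190+v/5-.4,.086)[:2];return p
O=[(285,146),(385,186),(387,269),(283,307),(184,180)]
po=np.array([ang(*a) for a in O])
C=cv2.minEnclosingCircle(po.astype('float32'))[0];C=(po[0]+po[3])/2
d=lambda p:np.degrees(np.arctan2(*(p-C)[::-1]))
print(C,[round(d(p),1) for p in po])
import sys
for a in eval(sys.argv[1]): print(a,round(d(ang(*a)),1),np.hypot(*(ang(*a)-C)))
E
python3 ang.py '[(266,146),(373,178),(395,258),(303,308),(176,192)]'
```

```text
[0.57013139 0.09941453] [np.float64(-135.0), np.float64(165.3), np.float64(104.8), np.float64(45.0), np.float64(-75.3)]
(266, 146) -125.3 0.05727315856150281
(373, 178) 173.3 0.05649002502114238
(395, 258) 113.4 0.0582362146237779
(303, 308) 54.5 0.05793223007002694
(176, 192) -65.8 0.057746736660060645
```

By the collars about 9° remains, so the tip has slipped a few mm on the head. I'll press a bit more and continue slowly.

```bash
python3 -m handwheel '[[0,0,-0.6,0,0,0,-1],[4.5,1.3,-0.6,0,0,0,-1],[4.5,1,-0.5,0,0,0,-1],[3.5,0.5,-0.4,0,0,0,-1]]';python3 -m handwheel '[[0,0,-0.2,0,0,0,-1]]'; python3 look.py s5
```

```text
time: 4.5
ee_pos: [0.5449, 0.2132, 0.0789]
ee_rot: [0.126, 0.992, 0.014, 0.011]
contact_force: [-2.4, -0.0, 7.7]
finger_gap: -0.0005
time: 4.6
ee_pos: [0.5461, 0.2134, 0.0791]
ee_rot: [0.126, 0.992, 0.014, 0.012]
contact_force: [-0.9, -1.3, 7.6]
finger_gap: -0.0002
(np.float64(337.1101554810231), np.float64(256.2956579605153))
```

View pics/s5.png

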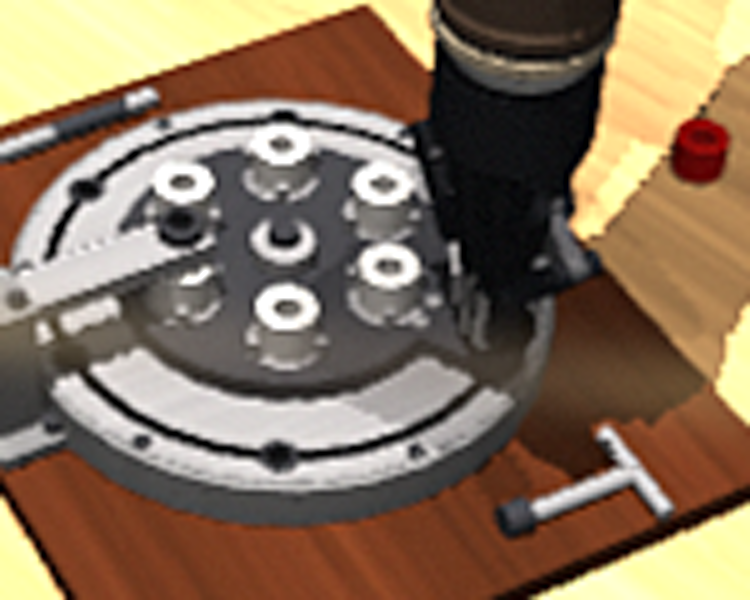

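```bash
python3 ang.py '[(281,146),(382,184),(389,267),(287,308),(183,182)]'
```

```text
[0.57013139 0.09941453] [np.float64(-135.0), np.float64(165.3), np.float64(104.8), np.float64(45.0), np.float64(-75.3)]
(281, 146) -132.9 0.05682469278958742
(382, 184) 167.3 0.05768573834231065
(389, 267) 106.5 0.05815648987441894
(287, 308) 46.9 0.0574917159509996
(183, 182) -73.8 0.05794636210390189
```

About 1.9° (roughly 4 mm) remains. I'll carry that, then ease up.

```bash
python3 -m handwheel '[[2.5,0.4,-0.4,0,0,0,-1],[1.2,0.1,-0.3,0,0,0,-1],[0,0,1.5,0,0,0,-1],[0,0,3,0,0,0,-1]]';python3 -m handwheel '[[0,0,4,0,0,0,-1],[0,0,2,0,0,0,-1]]'; python3 look.py s6
```

```text
time: 5.1
ee_pos: [0.5516, 0.2145, 0.0841]
ee_rot: [0.127, 0.992, 0.016, 0.013]
contact_force: [-0.5, 0.2, 5.6]
finger_gap: -0.0001
time: 5.3
ee_pos: [0.5516, 0.2145, 0.0901]
ee_rot: [0.127, 0.992, 0.016, 0.013]
contact_force: [-0.2, -0.2, 0.5]
finger_gap: -0.0001
(np.float64(336.2463653106166), np.float64(254.48304826475052))
```

View pics/s6.png

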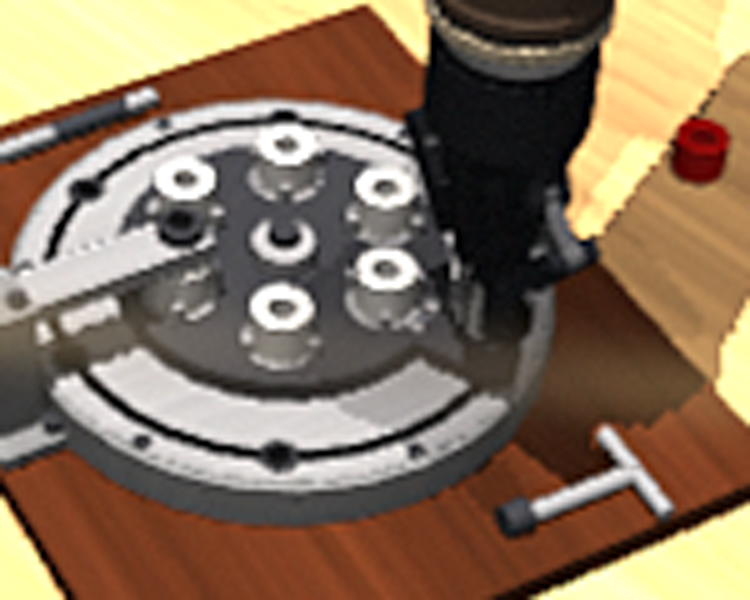

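At z = 0.084 the plunger still pushed back with 5.6 N. It had therefore risen past the riding height (0.0815), so it is in the hole. I'll back off and check.

```bash
python3 -m handwheel '[[0,0,25,0,0,0,-1],[0,0,40,0,0,0,-1],[0,0,40,0,0,0,-1],[-30,35,10,0,0,0,-1],[-30,40,0,0,0,0,-1],[-30,40,0,0,0,0,-1],[-30,40,0,0,0,0,-1],[-20,40,0,0,0,0,-1],[-20,40,0,0,0,0,-1],[0,0,0,0,0,0,-1],[0,0,0,0,0,0,-1]]'; python3 look.py s7; python3 - <<'E'
from h import *
c=cam('top');cv2.imwrite('pics/topf.png',cv2.resize(np.clip(c['color'][125:290,160:340]*1.6,0,255).astype('uint8'),None,fx=3.6,fy=3.6,interpolation=2))
E
```

```text
time: 6.45
ee_pos: [0.383, 0.4527, 0.2046]
ee_rot: [0.13, 0.991, 0.014, 0.012]
contact_force: [0.1, -0.3, 1.0]
finger_gap: -0.0
(np.float64(475.75303873752813), np.float64(238.07889572632922))
```

View pics/s7.png

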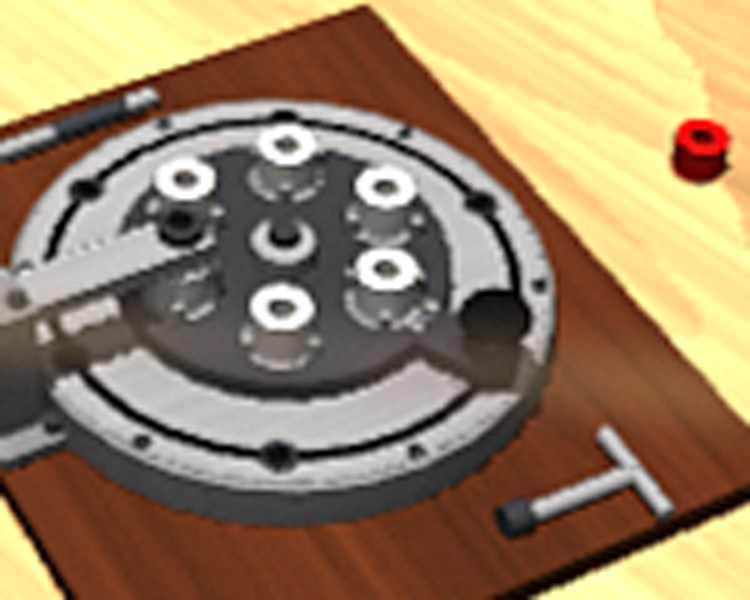

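View pics/topf.png

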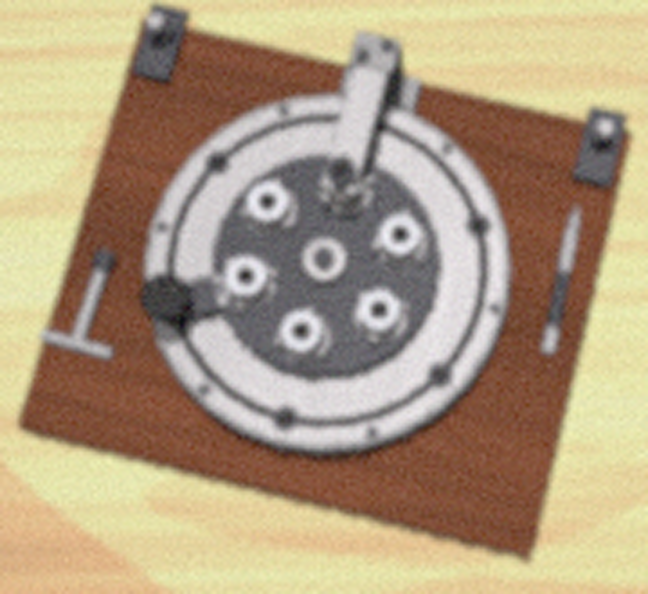

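Five bored collars now stand at the original nest pixels, for example crop (266,203), (400,233) and (380,310). The blank is hidden under the bush at (343,190), and the head is at crop (166,298). I'll check the plunger height by depth, then hand in.

```bash
python3 - <<'E'
from h import *
for n,uv in(('top',(206,207)),('scene',(338,252))):
  c=cam(n);u,v=uv;d=c['depth'][v-2:v+3,u-2:u+3];z=np.median(d[d>0])
  print(n,c['R'].T@(np.array([(u-c['cx'])/c['fx']*z,(v-c['cy'])/c['fy']*z,z])-c['t']))
E
python3 ang.py '[(286,146),(384,187),(387,269),(283,307),(184,180)]'
python3 -c "
from workcell import env
print(env.job_done())"
```

```text
top [0.53681294 0.20952293 0.08857585]
scene [0.54085685 0.21056606 0.08795397]
[0.57013139 0.09941453] [np.float64(-135.0), np.float64(165.3), np.float64(104.8), np.float64(45.0), np.float64(-75.3)]
(286, 146) -135.5 0.056901941798625066
(384, 187) 165.0 0.057397124986723336
(387, 269) 104.8 0.0579805621063421
(283, 307) 45.0 0.056877410755358355
(184, 180) -75.3 0.058290434170529384
the job is handed in; nothing more can be done
None
```

I turned the table one hole clockwise, so the blank should now be under the bush, with the plunger up in the new hole. The job was handed in about 6.5 s into the run. I pressed the plunger to its stop with the shut fingertips, carried it round about 60° by friction, then lifted off and moved clear.

**Last checks:**
- **Plunger:** the head top measures 88 to 88.6 mm above the bench, against 89 mm fully up, so it is locked. It also pushed back with 5.6 N while rising past the riding height.
- **Table angle:** the five visible collars line up with the original nest angles to within about 0.5°.
- **Collars and tools:** the five visible collars are still in their nests. The chuck key and punch appear undisturbed. I did not re-check the tools lying on the bench, but the arm did not touch down near them.

**Not confirmed or off plan:**
- **Blank:** the bush arm hides it, so its position is inferred from the other five collars.
- **Wrist force:** it briefly read about 51 N when the plunger met its stop. That is below the 120 N limit, and only the fingertips were in contact.
- **Slip:** the fingertip slid a few millimetres on the head partway round, and I corrected for it from the pictures.

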